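# Mount the red splint guide head on its bench rail

### The job

Fit the red splint guide head to the rail on the bench: set it down at the rail's open, flared end with its two dark blades leading, then slide it in under the lips until it is fully home and the brass catch springs up behind it. Let go of it and leave the blue head, the bamboo jar and the mallet where they are.

Things in the scene. Friction and masses are not known exactly. Their poses are not given: they have to be found in the camera images.
- red_head: Guide head to mount, loose: aluminium foot plate 70 (x) x 64 (y) x 8 mm, on it a red block 36 (x) x 32 (y) mm reaching 75 mm above the underside; ahead of the block (x 19 to 31 mm) two dark steel blades up to 53 mm high, within 15 mm of the middle. About 0.32 kg. Origin: centre of the underside; x points to the blades (front), z up. Grip the block across its 32 mm (along y).
- red_head_grip (a point): Middle of the red block of the head, 52 mm above the underside: a good height to grip at.
- red_head_nose (a point): Middle of the front end of the red head's foot plate, 35 mm ahead (+x) of its origin and 4 mm above its underside.
- blue_head: A bystander: a head of the same shape and size with a blue block. Not to be moved. Origin: centre of the underside.
- rail: Rail fixed to the bench, on a pale wooden base 241 (x) x 128 (y) x 12 mm that spans x -125 to +116 mm. Origin: on the bench surface, middle of the track's width; x runs from the open end (nearer the robot) to the dark end stop, whose face is at x 102 mm. The track floor is the base's top, 12 mm up. The head can only enter from the open end.
- rail_mouth (a point): Where the head's origin goes when set down: on the track floor, rail x -78 mm, 12 mm above the bench. The floor is open from rail x -125 to -36 mm; from -36 to 0 mm two flared walls, 13 mm high, narrow from about 105 to 76 mm apart.
- rail_seat (a point): Where the head's origin is when fully home: on the track floor, rail x +61 mm, 12 mm above the bench, about 5 mm of play any way; axes as the rail's. From rail x 0 to 102 mm walls stand 76 mm apart, with lips 48 mm apart, undersides 13 mm and tops 18 mm above the floor: the foot plate slides under them, the block between them.
- catch (a joint): Brass spring catch in the track floor, 24 mm wide, sloping up from about rail x 0 to its top at x 21 mm. 0: up, 8 mm above the floor; grows as pressed, 0.008 m when level with it. The spring takes 2 to 4 N, so sliding the head over it takes a few newtons (under 12). It springs up behind the foot plate when the head is home, which then cannot slide back.
- jar: A bystander: a closed bamboo jar with a darker lid, 76 mm across, 85 mm high. Origin: centre of the underside.
- mallet: A bystander: a wooden mallet lying down, head 50 x 90 x 50 mm high, handle 22 mm thick. Its handle reaches 130 mm from the head's middle along the mallet's x. Origin: under the middle of the head.

How it is judged:
At the end, for the whole second after the job is handed in: The red head sits at rest in the rail: its origin within 12 mm (horizontally) and 5 mm (in height) of the seat point, blades towards the end stop, in line with the rail within 15 degrees, and the catch is up behind it (joint below 2 mm) (horizontal distance between red_head and rail_seat below 0.012 m and z of red_head in the frame of rail_seat between -0.005 and 0.005 m and x of red_head_nose in the frame of rail_seat above 0.02 m and angle between the x axis of red_head and the x axis of rail, either way round below 0.26 rad and value of joint catch below 0.002 m and linear speed of red_head below 0.01 m/s); the robot touches nothing.
It fails at once if the blue head is moved by more than 30 mm (distance of blue_head from where it was at the start of the episode above 0.03 m).
It fails at once if the jar is moved by more than 30 mm (distance of jar from where it was at the start of the episode above 0.03 m).
It fails at once if the jar is tipped by more than 30 degrees (angle between jar's own z axis and vertical above 0.52 rad).
It fails at once if the mallet is moved by more than 30 mm (distance of mallet from where it was at the start of the episode above 0.03 m).
It also fails if it takes over 40 s, if anything falls off the work surface, if the arm or the gripper's body presses on something with over 40 N, if the wrist force passes 120 N, or if a joint passes its speed limit or range.

### The arm

A 6-joint arm with a two-finger parallel gripper is mounted at the origin on the work surface. World frame = base frame: x ahead of the robot, y to its left, z up, the work surface at z = 0. Lengths are in m, angles in rad, forces in N, time in s.
With the tool pointing down it reaches from about 0.325 to 0.775 m from the base axis. Payload 5.5 kg.
Tool frame: the origin (TCP) lies midway between the tips of the shut fingers; the grasp point (between the pads) lies 19 mm behind it; x points along the fingers, y is the direction in which the jaws open and shut, and the axes are right-handed (so a half turn about x gives the same grasp; the last joint's range is limited). The gripper opens to 88 mm and grips with 3 to 60 N. Pads are 20 mm wide; open, the fingers measure 115 mm over their backs; the gripper's body (75 mm by 178 mm) begins 61 mm behind the grasp point.
Start: joints at [-1.356, 0.091, 1.231, -0, 1.82, -0.057], TCP at [0.161, -0.578, 0.223] pointing down, gripper open.
Joint ranges: [-2.87, 2.87], [-0.86, 2.18], [0.17, 2.46], [-1.51, 4.65], [0.06, 2.69], [-2.65, 2.65]. Speed limits (rad/s): [2.57, 2.57, 3.01, 3.14, 3.14, 3.14].

### API

Orientations are given as a unit quaternion [w, x, y, z].
In Python, from cell import arm, imaging gives the robot as it stands.
- The arm moves only by the tool move_arm, never from a script. Its argument "rows" is a list of rows, each a list of 3 entries, a list of its own where there are three numbers: the shift along the world's x, y, z as a fraction of full scale, then the turn, a rotation vector about the world's x, y, z as a fraction of full scale, then the opening, from -1 (shut) to 1 (fully open). A call has exactly 8 rows; each row shifts and turns the pose as measured when the row begins; what a row does not reach is not made up. Full scale, the value 1, is 2 cm for a shift and pi rad for a turn. A row lasts 1/10 s, in which the tool goes at most 50 mm and 8.59 degrees, less where a joint would pass 70% of its speed; a pose out of reach is approached as far as the arm can. A call with a number of a shift or a turn outside -1 to 1 is refused whole. A call with a gripper value outside its range is refused whole. The fingers move at their own pace and stop on an object; "force" is the grip in N (left out, the last holds). Time passes only in rows, so rows that do not move let the fingers close, or fill a call up. It gives the time, the measured TCP pose, the force and the opening at its end, in the units of the state.
- arm.get_obs(): the state, without advancing time (a new reading comes with each control period).
- imaging.grab_frame(name): name is "scene" or "top" or "wrist"; returns a dict with "pixels" (480x640x3 uint8, red, green, blue), "intrinsics" (3x3 intrinsics, pixels), "D" ([k1, k2, p1, p2, k3] as OpenCV has them; the pictures are not rectified), "R" (3x3) and "t" (3): a world point X has camera coordinates R X + t; the wrist camera has in their place "hand_eye" (4x4, takes a point from camera to tool coordinates, whose origin is the TCP and whose axes are the tool frame's). Camera axes: x right, y down, z forward; pixel columns grow to the right and rows downward; lengths in m; the calibration is good to about 2 mm. A picture is of the moment at which its call begins: read the wrist's pose just before it. There is no depth.
- arm.finish_job(): hands the job in, once; it reports no verdict.
The state is a dict: "time": time; "joint_pos": joint angles; "qvel": joint speeds; "joint_torque": joint torques, N m; "tool_pos": TCP position; "tool_rot": TCP orientation; "contact_force": force on the tool from outside, world axes, zero at the start; "moment": the same for the moment, N m; "finger_gap": finger opening in m.
Only numpy, scipy, OpenCV 4.12 (cv2) and the standard library are available. Lean on these libraries where they do the work, as an engineer would, in place of code of your own. Each camera call takes 0.05 s, during which the arm holds its last target.

## Working session

There is one attempt and no reset: what is moved stays moved. The work goes in short steps, Python scripts to look and compute and a tool call to move; the robot and the scene stay as the last step left them, time stands still between calls to the robot, and variables do not carry over. Pictures are saved under pics/ and viewed, and the job is handed in when it is done.

Besides the shell and the picture viewer there is one more tool, called after "Call:" by a JSON object that holds its "name" and its "arguments", one argument or row to a line. move_arm: Moves the arm, as the interface text tells. Its arguments: {"type":"object","properties":{"rows":{"type":"array"},"force":{"type":"number"}},"required":["rows"]}

```bash
ls; mkdir -p pics; python3 - <<'E'
from cell import arm, imaging
import cv2
print(arm.get_obs())
for n in ("scene","top","wrist"):
    f=imaging.grab_frame(n)
    cv2.imwrite(f"pics/{n}0.png",f["pixels"][:,:,::-1])
    print(n,{k:v for k,v in f.items() if k!="pixels"})
E
```

```text
pics
{'time': 0.0, 'joint_pos': array([-1.35567166e+00,  9.18511390e-02,  1.23186578e+00, -6.60511418e-06,
        1.81980689e+00, -5.66967357e-02]), 'qvel': array([ 1.88814187e-04,  1.62692192e-04, -3.13339789e-04,  8.03118601e-04,
        1.12861166e-03, -2.22456808e-06]), 'joint_torque': array([-2.35573389e-04, -4.46461451e+01, -4.06444895e+01,  6.97741192e-02,
        2.96304957e-02, -1.65421839e-04]), 'tool_pos': array([ 0.16102645, -0.57768043,  0.22152286]), 'tool_rot': array([-0.09512673, -0.70052956, -0.09648762,  0.70064212]), 'contact_force': array([-0.06363864,  0.12192923, -0.49997541]), 'moment': array([-0.02832976, -0.0161645 , -0.02517951]), 'finger_gap': 0.08758314939071458}
scene {'intrinsics': array([[587.40112917,   0.        , 320.74916507],
       [  0.        , 587.40112917, 233.12310128],
       [  0.        ,   0.        ,   1.        ]]), 'D': array([-0.1493619,  0.       ,  0.       ,  0.       ,  0.       ]), 'R': array([[-0.39008245,  0.92063102, -0.0165592 ],
       [ 0.69646994,  0.28324365, -0.65931985],
       [-0.60230001, -0.26872209, -0.75168021]])
[... 412 characters left out ...]
 0.09802504, -0.01230685, -0.99510785]]), 't': array([0.04512212, 0.57329627, 0.96308797])}
wrist {'intrinsics': array([[394.93805237,   0.        , 315.00512679],
       [  0.        , 394.93805237, 237.55178466],
       [  0.        ,   0.        ,   1.        ]]), 'D': array([-0.01618317,  0.        ,  0.        ,  0.        ,  0.        ]), 'hand_eye': array([[ 1.15154617e-03, -2.88953514e-01,  9.57342437e-01,
        -1.61327173e-01],
       [ 9.99999188e-01, -1.90521638e-04, -1.26036106e-03,
        -4.45302782e-04],
       [ 5.46580205e-04,  9.57343110e-01,  2.88953059e-01,
        -8.10578563e-02],
       [ 0.00000000e+00,  0.00000000e+00,  0.00000000e+00,
         1.00000000e+00]])}
```

View pics/scene0.png

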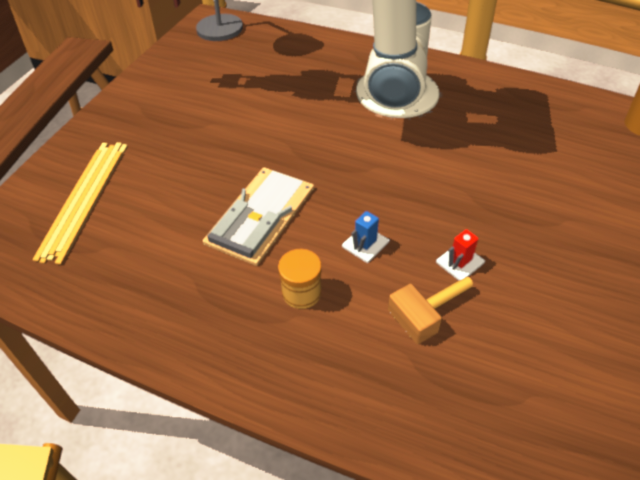

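View pics/top0.png

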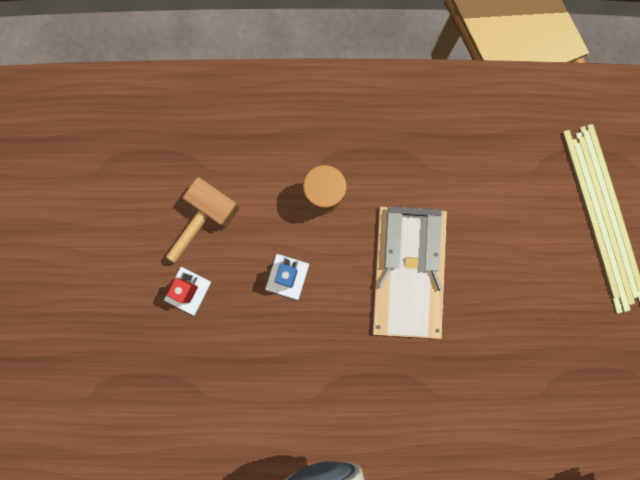

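```bash
python3 - <<'E'
import cv2,numpy as np
t=cv2.imread("pics/top0.png");s=cv2.imread("pics/scene0.png")
a=cv2.resize(t[255:325,150:220],(560,560),interpolation=cv2.INTER_CUBIC)
cv2.imwrite("pics/a.png",a)
b=cv2.resize(t[200:345,365:455],None,fx=4,fy=4,interpolation=cv2.INTER_CUBIC)
cv2.imwrite("pics/b.png",b)
c=cv2.resize(s[220:290,425:495],(560,560),interpolation=cv2.INTER_CUBIC)
cv2.imwrite("pics/c.png",c)
E
```

```text
(no output)
```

View pics/a.png

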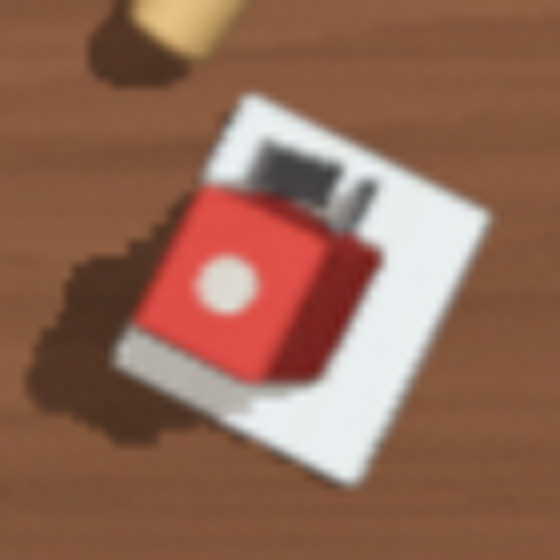

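View pics/b.png

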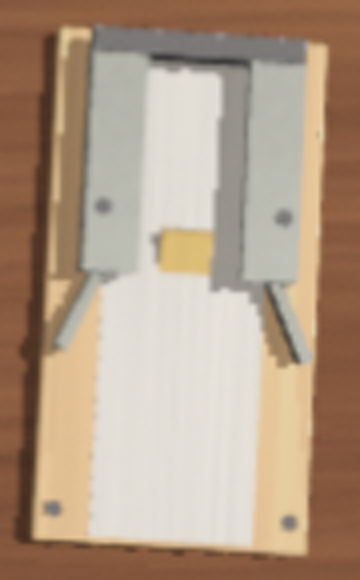

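View pics/c.png

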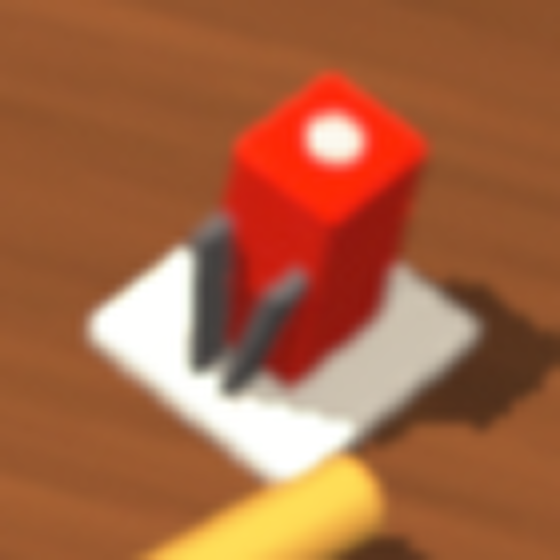

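```bash
cat > h.py <<'E'
import numpy as np,cv2
from cell import arm,imaging
from scipy.spatial.transform import Rotation as Ro
def cam(name):
    if name=="wrist":
        o=arm.get_obs();f=imaging.grab_frame(name)
        q=o["tool_rot"];T=np.eye(4);T[:3,:3]=Ro.from_quat([*q[1:],q[0]]).as_matrix();T[:3,3]=o["tool_pos"]
        C=np.linalg.inv(T@f["hand_eye"]);f["R"]=C[:3,:3];f["t"]=C[:3,3]
    else: f=imaging.grab_frame(name)
    return f
def onplane(f,px,z):
    n=cv2.undistortPoints(np.array(px,float).reshape(-1,1,2),f["intrinsics"],f["D"])[:,0]
    d=np.c_[n,np.ones(len(n))]@f["R"]; c=-f["R"].T@f["t"]
    return c+d*((z-c[2])/d[:,2])[:,None]
def proj(f,X):
    return cv2.projectPoints(np.array(X,float).reshape(-1,1,3),cv2.Rodrigues(f["R"])[0],f["t"],f["intrinsics"],f["D"])[0][:,0]
def fit(P,M):  # 2D rigid model M -> P : yaw, origin, residuals
    P=P[:,:2];M=np.array(M,float);Pc=P-P.mean(0);Mc=M-M.mean(0)
    a=np.arctan2((Mc[:,0]*Pc[:,1]-Mc[:,1]*Pc[:,0]).sum(),(Mc*Pc).sum())
    R=np.array([[np.cos(a),-np.sin(a)],[np.sin(a),np.cos(a)]])
    o=P.mean(0)-R@M.mean(0); return a,o,np.linalg.norm(P-(M@R.T+o),axis=1)
E
python3 - <<'E'
from h import *
f=cam("top")
a=np.array([[245,93],[490,213],[355,487],[115,362]])/8+[150,255]-.44
H=[[.035,.032],[.035,-.032],[-.035,-.032],[-.035,.032]]
print(fit(onplane(f,a,.008),H))
b=np.array([[60,27],[327,43],[306,553],[33,540]])/4+[365,200]-.4
B=[[.116,.064],[.116,-.064],[-.125,-.064],[-.125,.064]]
r=fit(onplane(f,b,.012),B);print(r)
g=cam("scene")
c=np.array([[88,325],[285,478],[480,325]])/8+[425,220]-.44
print(fit(onplane(g,c,.008),[[.035,-.032],[.035,.032],[-.035,.032]]))
# red top dot
print(onplane(f,[[150+227/8-.44,255+284/8-.44]],.075),onplane(g,[[425+335/8-.44,220+137/8-.44]],.075))
E
```

```text
(np.float64(-0.4542637705206412), array([0.4925132 , 0.28724464]), array([0.00063562, 0.0001805 , 0.00073308, 0.00057192]))
(np.float64(-0.06694677754754207), array([ 0.53010144, -0.13086506]), array([6.52928870e-04, 8.08817816e-05, 8.42115746e-04, 2.84663252e-04]))
(np.float64(-0.45769185613168173), array([0.4903518 , 0.28621476]), array([0.00086597, 0.00118972, 0.00113298]))
[[0.49243846 0.28801199 0.075     ]] [[0.48800391 0.28701593 0.075     ]]
```

```bash
python3 - <<'E'
from h import *
o=arm.get_obs();q=o["tool_rot"];R=Ro.from_quat([*q[1:],q[0]]).as_matrix();print(R.round(3),o["time"])
print("jaw yaw",np.arctan2(R[1,1],R[0,1]), "tool z yaw",np.arctan2(R[1,2],R[0,2]))
print("target jaw",np.pi/2-.455)
def turn(yaw): # rotvec to tool down, jaw along head y
    jy=np.array([-np.sin(yaw),np.cos(yaw),0])
    for s in (1,-1):
        x=np.array([0,0,-1.]);y=s*jy;T=np.c_[x,y,np.cross(x,y)]
        print((Ro.from_matrix(T@R.T).as_rotvec()/np.pi).round(4))
turn(-.455)
E
```

```text
[[-0.     0.268 -0.963]
 [ 0.001 -0.963 -0.268]
 [-1.    -0.001 -0.   ]] 0.25
jaw yaw -1.2990064523858476 tool z yaw -2.8698028201950083
target jaw 1.1157963267948965
[-1.000e-04 -4.000e-04  7.687e-01]
[-0.0003  0.     -0.2313]
```

Call:
{"name": "move_arm", "arguments": {
  "rows": [
    [[1, 0.8, 0], [0, 0, 0.04], 1],
    [[1, 0.8, 0], [0, 0, 0.04], 1],
    [[1, 0.8, 0], [0, 0, 0.04], 1],
    [[1, 0.8, 0], [0, 0, 0.04], 1],
    [[1, 0.8, 0], [0, 0, 0.04], 1],
    [[1, 0.8, 0], [0, 0, 0.04], 1],
    [[1, 0.8, 0], [0, 0, 0.04], 1],
    [[1, 0.8, 0], [0, 0, 0.04], 1]
  ]
}}

```text
time: 1.05
tool_pos: [0.3231, -0.4461, 0.2198]
tool_rot: [-0.429, -0.56, -0.432, 0.562]
contact_force: [-0.0, -0.5, -0.0]
finger_gap: 0.0879
```

Call:
{"name": "move_arm", "arguments": {
  "rows": [
    [[1, 1, 0], [0, 0, 0.04], 1],
    [[1, 1, 0], [0, 0, 0.04], 1],
    [[1, 1, 0], [0, 0, 0.04], 1],
    [[1, 1, 0], [0, 0, 0.04], 1],
    [[1, 1, 0], [0, 0, 0.04], 1],
    [[0.5, 1, 0], [0, 0, 0.04], 1],
    [[0, 1, 0], [0, 0, 0.04], 1],
    [[0, 1, 0], [0, 0, 0.04], 1]
  ]
}}

```text
time: 1.85
tool_pos: [0.4389, -0.2783, 0.2178]
tool_rot: [0.652, 0.268, 0.655, -0.27]
contact_force: [-0.6, -0.3, 0.2]
finger_gap: 0.0876
```

Call:
{"name": "move_arm", "arguments": {
  "rows": [
    [[0.1, 1, 0], [0, 0, 0.016], 1],
    [[0.1, 1, 0], [0, 0, 0.016], 1],
    [[0.1, 1, 0], [0, 0, 0.016], 1],
    [[0.1, 1, 0], [0, 0, 0.016], 1],
    [[0.1, 1, 0], [0, 0, 0.016], 1],
    [[0.1, 1, 0], [0, 0, 0.016], 1],
    [[0.1, 1, 0], [0, 0, 0.016], 1],
    [[0.1, 1, 0], [0, 0, 0.016], 1]
  ]
}}

```text
time: 2.65
tool_pos: [0.4545, -0.1111, 0.2171]
tool_rot: [0.694, 0.125, 0.697, -0.128]
contact_force: [0.2, -0.1, -1.2]
finger_gap: 0.0877
```

Call:
{"name": "move_arm", "arguments": {
  "rows": [
    [[0.1, 1, 0], [0, 0, 0], 1],
    [[0.1, 1, 0], [0, 0, 0], 1],
    [[0.1, 1, 0], [0, 0, 0], 1],
    [[0.1, 1, 0], [0, 0, 0], 1],
    [[0.1, 1, 0], [0, 0, 0], 1],
    [[0.1, 1, 0], [0, 0, 0], 1],
    [[0.1, 1, 0], [0, 0, 0], 1],
    [[0.1, 1, 0], [0, 0, 0], 1]
  ]
}}

```text
time: 3.45
tool_pos: [0.47, 0.0559, 0.217]
tool_rot: [0.695, 0.125, 0.697, -0.127]
contact_force: [-0.2, -0.3, 0.2]
finger_gap: 0.0879
```

Call:
{"name": "move_arm", "arguments": {
  "rows": [
    [[0.1, 1, 0], [0, 0, 0], 1],
    [[0.1, 1, 0], [0, 0, 0], 1],
    [[0.1, 1, 0], [0, 0, 0], 1],
    [[0.1, 1, 0], [0, 0, 0], 1],
    [[0.1, 1, 0], [0, 0, 0], 1],
    [[0.1, 1, 0], [0, 0, 0], 1],
    [[0.1, 1, 0], [0, 0, 0], 1],
    [[0.1, 0.5, 0], [0, 0, 0], 1]
  ]
}}

```text
time: 4.25
tool_pos: [0.4854, 0.2133, 0.2164]
tool_rot: [0.695, 0.124, 0.697, -0.127]
contact_force: [-0.1, 0.1, -0.2]
finger_gap: 0.0877
```

```bash
cat >> h.py <<'E'
def go(yaw,x,y,z):
    o=arm.get_obs();q=o["tool_rot"];R=Ro.from_quat([*q[1:],q[0]]).as_matrix()
    jy=np.array([-np.sin(yaw),np.cos(yaw),0]);X=np.array([0,0,-1.]);T=np.c_[X,jy,np.cross(X,jy)]
    print("t",o["time"],"gap",round(o["finger_gap"],4),"F",o["contact_force"].round(1),"pos",o["tool_pos"].round(4))
    print("shift/2cm",((np.array([x,y,z])-o["tool_pos"])/.02).round(3),"turn/pi",(Ro.from_matrix(T@R.T).as_rotvec()/np.pi).round(4))
E
python3 - <<'E'
from h import *
go(-.455,.492,.287,.033)
f=cam("wrist");cv2.imwrite("pics/w1.png",f["pixels"][:,:,::-1])
P=np.array([[.035,.032,.008],[.035,-.032,.008],[-.035,-.032,.008],[-.035,.032,.008]]);
a=-.455;P[:,:2]=P[:,:2]@np.array([[np.cos(a),np.sin(a)],[-np.sin(a),np.cos(a)]])+[.492,.287]
print(proj(f,P))
E
```

```text
t 4.25 gap 0.0877 F [-0.1  0.1 -0.2] pos [0.4854 0.2133 0.2164]
shift/2cm [ 0.331  3.685 -9.169] turn/pi [ 0.0008 -0.0013 -0.0313]
[[417.26599594 223.82870959]
 [351.65658399 217.48294832]
 [361.14466762 143.31156721]
 [430.24766814 150.41245115]]
```

View pics/w1.png

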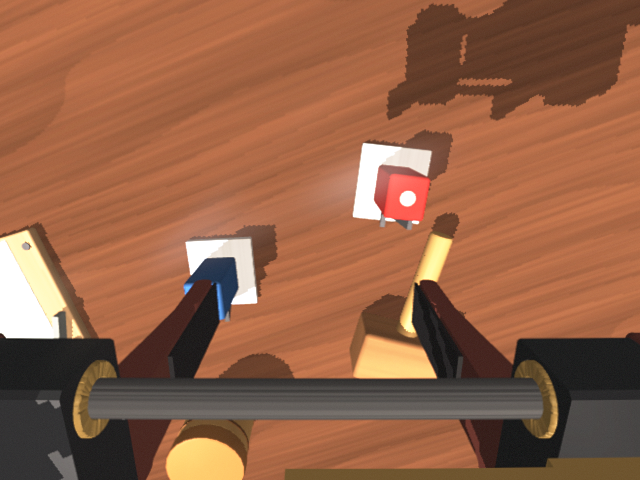

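The wrist view shows the red head with its plate corners at about (355,218), (417,222), (431,151) and (363,143). These match the projection. I'll move over it and descend.

Call:
{"name": "move_arm", "arguments": {
  "rows": [
    [[0.08, 0.9, 0], [0, 0, -0.008], 1],
    [[0.08, 0.9, 0], [0, 0, -0.008], 1],
    [[0.08, 0.9, 0], [0, 0, -0.008], 1],
    [[0.08, 0.9, 0], [0, 0, -0.008], 1],
    [[0, 0, -0.8], [0, 0, 0], 1],
    [[0, 0, -0.8], [0, 0, 0], 1],
    [[0, 0, -0.8], [0, 0, 0], 1],
    [[0, 0, -0.8], [0, 0, 0], 1]
  ]
}}

```text
time: 5.1
tool_pos: [0.4934, 0.2826, 0.1486]
tool_rot: [0.688, 0.16, 0.689, -0.164]
contact_force: [0.3, 0.1, -0.2]
finger_gap: 0.0878
```

```bash
python3 - <<'E'
from h import *
go(-.455,.492,.287,.033)
f=cam("wrist");cv2.imwrite("pics/w2.png",f["pixels"][:,:,::-1])
P=np.array([[.035,.032,.008],[.035,-.032,.008],[-.035,-.032,.008],[-.035,.032,.008],[0,0,.075]]);
a=-.455;P[:,:2]=P[:,:2]@np.array([[np.cos(a),np.sin(a)],[-np.sin(a),np.cos(a)]])+[.492,.287]
print(proj(f,P))
E
```

```text
t 5.1 gap 0.0878 F [ 0.3  0.1 -0.2] pos [0.4934 0.2826 0.1486]
shift/2cm [-0.068  0.219 -5.781] turn/pi [ 0.0015 -0.0007  0.0022]
[[357.71359063 260.31179506]
 [278.99920241 260.76142767]
 [275.90280686 174.44160607]
 [359.88044389 173.85691974]
 [318.48872756 244.84677259]]
```

View pics/w2.png

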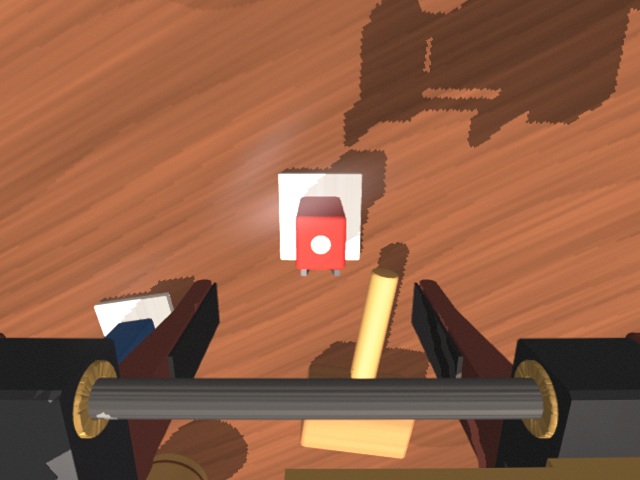

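The white dot is at (320,244), within 2 px of the prediction, and the plate is aligned with the jaws. I'll descend and close.

Call:
{"name": "move_arm", "arguments": {
  "rows": [
    [[0, 0.1, -0.7], [0.0004, 0, 0.0007], 1],
    [[0, 0.1, -0.8], [0.0004, 0, 0.0007], 1],
    [[0, 0, -0.8], [0.0004, 0, 0], 1],
    [[0, 0, -0.8], [0, 0, 0], 1],
    [[0, 0, -0.8], [0, 0, 0], 1],
    [[0, 0, -0.8], [0, 0, 0], 1],
    [[0, 0, -0.8], [0, 0, 0], 1],
    [[0, 0, -0.4], [0, 0, 0], 1]
  ]
}}

```text
time: 5.95
tool_pos: [0.4905, 0.2795, 0.0154]
tool_rot: [0.686, 0.158, 0.691, -0.164]
contact_force: [-1.0, -0.1, -0.3]
finger_gap: 0.0878
```

```bash
python3 - <<'E'
from h import *
go(-.455,.492,.287,.033)
E
```

```text
t 5.95 gap 0.0878 F [-1.  -0.1 -0.3] pos [0.4905 0.2795 0.0154]
shift/2cm [0.075 0.375 0.879] turn/pi [ 0.002  -0.0032  0.0015]
```

Call:
{"name": "move_arm", "arguments": {
  "rows": [
    [[0, 0, 0], [0, 0, 0], 1],
    [[0, 0, 0.4], [0, 0, 0], 1],
    [[0, 0.2, 0.4], [0.001, -0.001, 0.001], 1],
    [[0.07, 0.2, 0.2], [0.001, -0.001, 0.001], 1],
    [[0, 0, 0], [0, -0.001, 0], 1],
    [[0, 0, 0], [0, 0, 0], 1],
    [[0, 0, 0], [0, 0, 0], 1],
    [[0, 0, 0], [0, 0, 0], 1]
  ]
}}

```text
time: 6.75
tool_pos: [0.4933, 0.2884, 0.0401]
tool_rot: [0.69, 0.16, 0.688, -0.157]
contact_force: [0.3, 0.3, 0.7]
finger_gap: 0.088
```

```bash
python3 - <<'E'
from h import *
go(-.455,.492,.287,.033)
E
```

```text
t 6.75 gap 0.088 F [0.3 0.3 0.7] pos [0.4933 0.2884 0.0401]
shift/2cm [-0.063 -0.068 -0.357] turn/pi [-0.0009  0.0014 -0.0007]
```

Call:
{"name": "move_arm", "arguments": {
  "rows": [
    [[-0.05, -0.06, -0.15], [-0.0005, 0.001, -0.0007], 1],
    [[0, 0, -0.15], [0, 0, 0], 1],
    [[0, 0, 0], [0, 0, 0], 1],
    [[0, 0, 0], [0, 0, 0], -1],
    [[0, 0, 0], [0, 0, 0], -1],
    [[0, 0, 0], [0, 0, 0], -1],
    [[0, 0, 0], [0, 0, 0], -1],
    [[0, 0, 0], [0, 0, 0], -1]
  ],
  "force": 30
}}

```text
time: 7.55
tool_pos: [0.4916, 0.2865, 0.0323]
tool_rot: [0.689, 0.159, 0.689, -0.16]
contact_force: [0.1, -1.1, 0.0]
finger_gap: 0.0516
```

Call:
{"name": "move_arm", "arguments": {
  "rows": [
    [[0, 0, 0], [0, 0, 0], -1],
    [[0, 0, 0], [0, 0, 0], -1],
    [[0, 0, 0], [0, 0, 0], -1],
    [[0, 0, 0], [0, 0, 0], -1],
    [[0, 0, 0], [0, 0, 0], -1],
    [[0, 0, 0], [0, 0, 0], -1],
    [[0, 0, 0], [0, 0, 0], -1],
    [[0, 0, 0], [0, 0, 0], -1]
  ]
}}

```text
time: 8.35
tool_pos: [0.4917, 0.2866, 0.0324]
tool_rot: [0.689, 0.16, 0.689, -0.16]
contact_force: [-0.0, -0.3, 0.0]
finger_gap: 0.0317
```

```bash
python3 - <<'E'
from h import *
go(-.455,.492,.287,.033)
E
```

```text
t 8.35 gap 0.0317 F [-0.  -0.3  0. ] pos [0.4917 0.2866 0.0324]
shift/2cm [0.017 0.02  0.029] turn/pi [-0.     -0.0002  0.0001]
```

Call:
{"name": "move_arm", "arguments": {
  "rows": [
    [[0, 0, 0.3], [0, 0, 0], -1],
    [[0, 0, 0.7], [0, 0, 0], -1],
    [[0, 0, 1], [0, 0, 0], -1],
    [[0, 0, 1], [0, 0, 0], -1],
    [[0, 0, 1], [0, 0, 0], -1],
    [[0, 0, 1], [0, 0, 0], -1],
    [[0, 0, 0.8], [0, 0, 0], -1],
    [[0, -0.3, 0.3], [0, 0, 0], -1]
  ]
}}

```text
time: 9.15
tool_pos: [0.4886, 0.2793, 0.1607]
tool_rot: [0.687, 0.158, 0.691, -0.161]
contact_force: [-0.5, 0.1, -3.1]
finger_gap: 0.0317
```

Call:
{"name": "move_arm", "arguments": {
  "rows": [
    [[-0.1, -0.7, 0], [0, 0, 0.0077], -1],
    [[-0.1, -1, 0], [0, 0, 0.0077], -1],
    [[-0.1, -1, 0], [0, 0, 0.0077], -1],
    [[-0.1, -1, 0], [0, 0, 0.0077], -1],
    [[-0.1, -1, 0], [0, 0, 0.0077], -1],
    [[-0.1, -1, 0], [0, 0, 0.0077], -1],
    [[-0.1, -1, 0], [0, 0, 0.0077], -1],
    [[-0.1, -1, 0], [0, 0, 0.0077], -1]
  ]
}}

```text
time: 9.95
tool_pos: [0.47, 0.1183, 0.1624]
tool_rot: [0.7, 0.087, 0.704, -0.09]
contact_force: [0.1, 0.5, -2.8]
finger_gap: 0.0317
```

Call:
{"name": "move_arm", "arguments": {
  "rows": [
    [[-0.1, -1, 0], [0, 0, 0.0077], -1],
    [[-0.1, -1, 0], [0, 0, 0.0077], -1],
    [[-0.1, -1, 0], [0, 0, 0.0077], -1],
    [[-0.1, -1, 0], [0, 0, 0.0077], -1],
    [[-0.1, -1, 0], [0, 0, 0.0077], -1],
    [[-0.1, -1, 0], [0, 0, 0.0077], -1],
    [[-0.1, -1, 0], [0, 0, 0.0077], -1],
    [[-0.1, -0.7, 0], [0, 0, 0.0077], -1]
  ]
}}

```text
time: 10.75
tool_pos: [0.449, -0.0454, 0.1615]
tool_rot: [0.704, 0.015, 0.71, -0.021]
contact_force: [1.1, 0.1, -2.9]
finger_gap: 0.0318
```

```bash
python3 - <<'E'
from h import *
go(-.067,.4523,-.1257,.0444)
E
```

```text
t 10.75 gap 0.0318 F [ 1.1  0.1 -2.9] pos [ 0.449  -0.0454  0.1615]
shift/2cm [ 0.163 -4.014 -5.855] turn/pi [ 0.0025 -0.003  -0.0051]
```

Call:
{"name": "move_arm", "arguments": {
  "rows": [
    [[0.04, -0.9, 0], [0, 0, -0.001], -1],
    [[0.04, -0.9, 0], [0, 0, -0.001], -1],
    [[0.04, -0.9, -0.3], [0, 0, -0.001], -1],
    [[0.04, -0.7, -0.5], [0, 0, -0.001], -1],
    [[0, 0, -0.6], [0.0005, -0.001, -0.001], -1],
    [[0, 0, -0.5], [0.0005, -0.001, 0], -1],
    [[0, 0, -0.3], [0.0005, -0.001, 0], -1],
    [[0, 0, 0], [0, 0, 0], -1]
  ]
}}

```text
time: 11.55
tool_pos: [0.4483, -0.1179, 0.1145]
tool_rot: [0.706, 0.024, 0.708, -0.026]
contact_force: [0.0, -0.2, -2.2]
finger_gap: 0.0319
```

```bash
python3 - <<'E'
from h import *
go(-.067,.4523,-.1257,.0444)
f=cam("wrist");cv2.imwrite("pics/w3.png",f["pixels"][:,:,::-1])
f=cam("top");cv2.imwrite("pics/t3.png",cv2.resize(f["pixels"][180:360,340:500,::-1],None,fx=3.3,fy=3.3,interpolation=cv2.INTER_CUBIC))
f=cam("scene");cv2.imwrite("pics/s3.png",cv2.resize(f["pixels"][110:280,180:340,::-1],None,fx=3.5,fy=3.5,interpolation=cv2.INTER_CUBIC))
E
```

```text
t 11.55 gap 0.0319 F [ 0.  -0.2 -2.2] pos [ 0.4483 -0.1179  0.1145]
shift/2cm [ 0.201 -0.39  -3.506] turn/pi [ 0.0006 -0.0008  0.001 ]
```

View pics/w3.png

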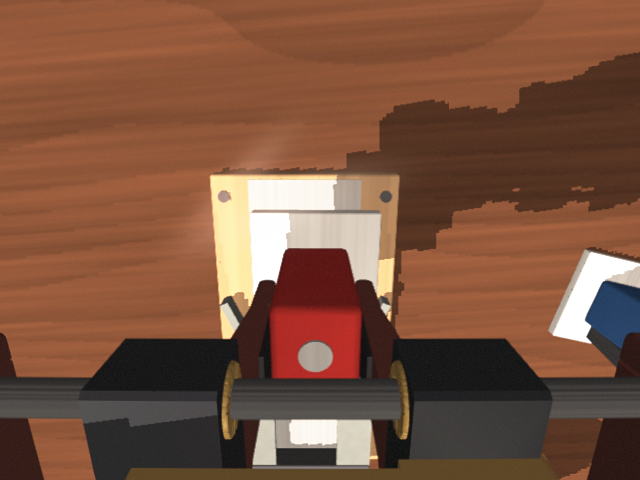

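View pics/s3.png

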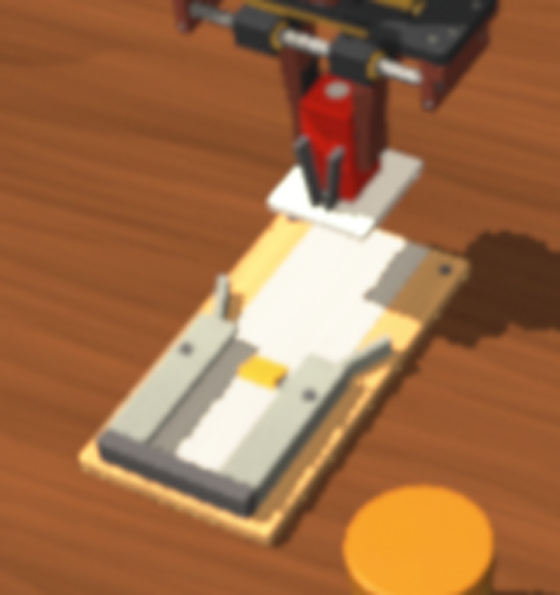

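The head is held over the mouth with its blades towards the end stop. The base's rear corners are at (211,176) and (398,176) in the wrist view. Next I'll correct xy and lower.

Call:
{"name": "move_arm", "arguments": {
  "rows": [
    [[0.1, -0.2, -0.4], [0, 0, 0], -1],
    [[0.1, -0.15, -0.5], [0, 0, 0.001], -1],
    [[0, 0, -0.5], [0, 0, 0], -1],
    [[0, 0, -0.5], [0, 0, 0], -1],
    [[0, 0, -0.4], [0, 0, 0], -1],
    [[0, 0, -0.2], [0, 0, 0], -1],
    [[0, 0, 0], [0, 0, 0], -1],
    [[0, 0, 0], [0, 0, 0], -1]
  ]
}}

```text
time: 12.5
tool_pos: [0.4535, -0.1252, 0.0618]
tool_rot: [0.707, 0.022, 0.707, -0.024]
contact_force: [-1.0, -0.7, -3.2]
finger_gap: 0.0322
```

```bash
python3 - <<'E'
from h import *
go(-.067,.4523,-.1257,.0444)
f=cam("wrist");cv2.imwrite("pics/w4.png",f["pixels"][:,:,::-1])
import pickle;f.pop("pixels");pickle.dump(f,open("w4.pkl","wb"))
E
```

```text
t 12.5 gap 0.0322 F [-1.  -0.7 -3.2] pos [ 0.4535 -0.1252  0.0618]
shift/2cm [-0.061 -0.025 -0.869] turn/pi [ 0.001  -0.0001 -0.0005]
```

View pics/w4.png

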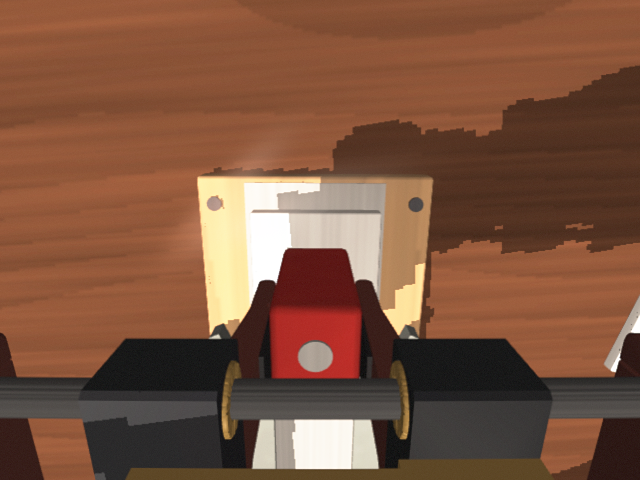

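The base spans columns 199–433 (middle 316) and the plate 251–380 (middle 315.5), so it is centred. Lowering to the floor.

Call:
{"name": "move_arm", "arguments": {
  "rows": [
    [[0, 0, -0.25], [0, 0, 0], -1],
    [[0, 0, -0.25], [0, 0, 0], -1],
    [[0, 0, -0.15], [0, 0, 0], -1],
    [[0, 0, -0.06], [0, 0, 0], -1],
    [[0, 0, 0], [0, 0, 0], -1],
    [[0, 0, 0], [0, 0, 0], -1],
    [[0, 0, 0], [0, 0, 0], -1],
    [[0, 0, 0], [0, 0, 0], -1]
  ]
}}

```text
time: 13.35
tool_pos: [0.4544, -0.1254, 0.0479]
tool_rot: [0.708, 0.022, 0.706, -0.024]
contact_force: [-0.4, -0.2, -3.1]
finger_gap: 0.0319
```

```bash
python3 - <<'E'
from h import *
go(-.067,.4523,-.1257,.0444)
E
```

```text
t 13.35 gap 0.0319 F [-0.4 -0.2 -3.1] pos [ 0.4544 -0.1254  0.0479]
shift/2cm [-0.103 -0.013 -0.174] turn/pi [ 0.0012  0.0008 -0.0005]
```

Call:
{"name": "move_arm", "arguments": {
  "rows": [
    [[0, 0, -0.08], [0, 0, 0], -1],
    [[0, 0, -0.05], [0, 0, 0], -1],
    [[0.4, -0.03, 0], [0, 0, 0], -1],
    [[0.5, -0.04, 0], [0, 0, 0], -1],
    [[0.5, -0.04, 0], [0, 0, 0], -1],
    [[0.3, -0.02, 0], [0, 0, 0], -1],
    [[0, 0, 0], [0, 0, 0], -1],
    [[0, 0, 0], [0, 0, 0], -1]
  ]
}}

```text
time: 14.15
tool_pos: [0.4925, -0.1284, 0.0451]
tool_rot: [0.708, 0.022, 0.706, -0.024]
contact_force: [0.4, 0.1, -3.9]
finger_gap: 0.0321
```

```bash
python3 - <<'E'
from h import *
go(-.067,.591,-.135,.0444)
p=arm.get_obs()["tool_pos"];d=p[:2]-[.5301,-.1309];c,s=np.cos(-.067),np.sin(-.067);print("rail xy mm",(1e3*np.array([c*d[0]+s*d[1],-s*d[0]+c*d[1]])).round(1))
E
```

```text
t 14.15 gap 0.0321 F [ 0.4  0.1 -3.9] pos [ 0.4925 -0.1284  0.0451]
shift/2cm [ 4.927 -0.332 -0.035] turn/pi [ 0.0013  0.001  -0.0006]
rail xy mm [-37.7   0. ]
```

Call:
{"name": "move_arm", "arguments": {
  "rows": [
    [[0.2, -0.01, 0], [0, 0, 0], -1],
    [[0.3, -0.02, 0], [0, 0, 0], -1],
    [[0.3, -0.02, 0], [0, 0, 0], -1],
    [[0.3, -0.02, 0], [0, 0, 0], -1],
    [[0.3, -0.02, 0], [0, 0, 0], -1],
    [[0.3, -0.02, 0], [0, 0, 0], -1],
    [[0, 0, 0], [0, 0, 0], -1],
    [[0, 0, 0], [0, 0, 0], -1]
  ]
}}

```text
time: 14.95
tool_pos: [0.5297, -0.131, 0.0468]
tool_rot: [0.708, 0.021, 0.705, -0.025]
contact_force: [-1.9, 0.7, -0.0]
finger_gap: 0.0319
```

```bash
cat >>h.py <<'E'
def rail():
    p=arm.get_obs()["tool_pos"];d=p[:2]-[.5301,-.1309];c,s=np.cos(-.067),np.sin(-.067);print("rail xy mm",(1e3*np.array([c*d[0]+s*d[1],-s*d[0]+c*d[1]])).round(1))
E
python3 - <<'E'
from h import *
go(-.067,.591,-.135,.0444);rail()
f=cam("scene");cv2.imwrite("pics/s5.png",cv2.resize(f["pixels"][130:280,180:340,::-1],None,fx=4,fy=4,interpolation=cv2.INTER_CUBIC))
E
```

```text
t 14.95 gap 0.0319 F [-1.9  0.7 -0. ] pos [ 0.5297 -0.131   0.0468]
shift/2cm [ 3.065 -0.198 -0.12 ] turn/pi [ 0.0015  0.0013 -0.0006]
rail xy mm [-0.4 -0.2]
```

View pics/s5.png

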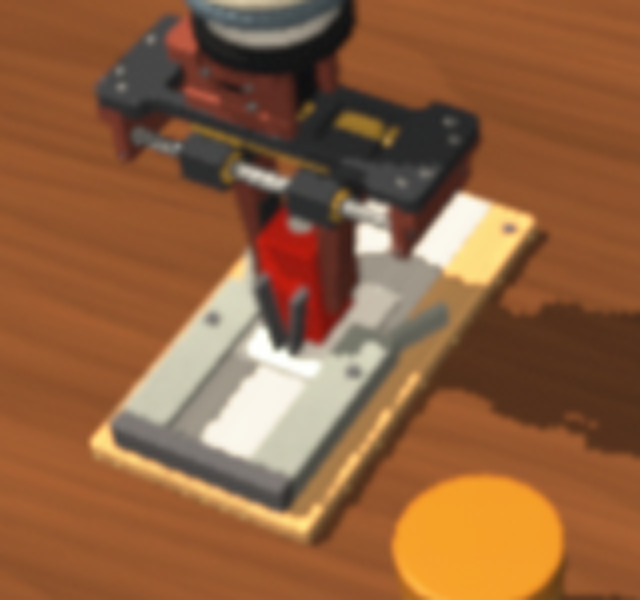

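The plate is under the lips, lying over the catch, with low force. Sliding on.

Call:
{"name": "move_arm", "arguments": {
  "rows": [
    [[0.25, -0.02, -0.03], [0, 0, 0], -1],
    [[0.4, -0.03, -0.02], [0, 0, 0], -1],
    [[0.4, -0.03, 0], [0, 0, 0], -1],
    [[0.4, -0.03, 0], [0, 0, 0], -1],
    [[0.4, -0.03, 0], [0, 0, 0], -1],
    [[0.35, -0.02, 0], [0, 0, 0], -1],
    [[0.2, -0.01, 0], [0, 0, 0], -1],
    [[0, 0, 0], [0, 0, 0], -1]
  ]
}}

```text
time: 15.8
tool_pos: [0.5819, -0.1348, 0.0454]
tool_rot: [0.708, 0.021, 0.705, -0.025]
contact_force: [-1.0, 0.5, 0.6]
finger_gap: 0.0319
```

```bash
python3 - <<'E'
from h import *
go(-.067,.591,-.135,.0444);rail()
E
```

```text
t 15.8 gap 0.0319 F [-1.   0.5  0.6] pos [ 0.5819 -0.1348  0.0454]
shift/2cm [ 0.454 -0.011 -0.049] turn/pi [ 0.0015  0.0012 -0.0005]
rail xy mm [52.  -0.4]
```

Call:
{"name": "move_arm", "arguments": {
  "rows": [
    [[0.15, -0.01, 0], [0, 0, 0], -1],
    [[0.15, -0.01, 0], [0, 0, 0], -1],
    [[0.15, -0.01, 0], [0, 0, 0], -1],
    [[0.05, 0, 0], [0, 0, 0], -1],
    [[0, 0, 0], [0, 0, 0], -1],
    [[0, 0, 0], [0, 0, 0], -1],
    [[0, 0, 0], [0, 0, 0], -1],
    [[0, 0, 0], [0, 0, 0], -1]
  ]
}}

```text
time: 16.6
tool_pos: [0.5923, -0.1353, 0.0447]
tool_rot: [0.708, 0.022, 0.706, -0.025]
contact_force: [-1.1, -0.2, -1.1]
finger_gap: 0.032
```

```bash
python3 - <<'E'
from h import *
go(-.067,.591,-.135,.0444);rail()
f=cam("top");cv2.imwrite("pics/t6.png",cv2.resize(f["pixels"][180:360,340:500,::-1],None,fx=3.3,fy=3.3,interpolation=cv2.INTER_CUBIC))
f=cam("wrist");cv2.imwrite("pics/w6.png",f["pixels"][:,:,::-1])
E
```

```text
t 16.6 gap 0.032 F [-1.1 -0.2 -1.1] pos [ 0.5923 -0.1353  0.0447]
shift/2cm [-0.066  0.013 -0.014] turn/pi [ 0.0014  0.001  -0.0005]
rail xy mm [62.4 -0.2]
```

View pics/w6.png

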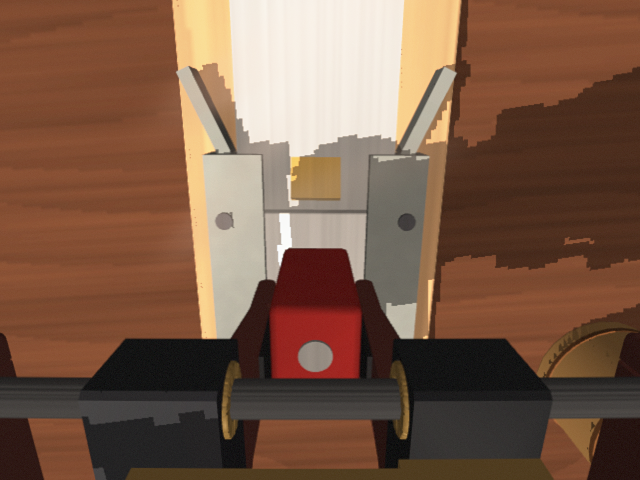

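The brass catch (290–341, rows 156–200) lies behind the plate's rear edge (row 211). I'll check its height by projection.

```bash
python3 - <<'E'
from h import *
f=cam("wrist")
a=-.067
def W(x,y,z): return [.5301+np.cos(a)*x-np.sin(a)*y,-.1309+np.sin(a)*x+np.cos(a)*y,z]
for z in (.012,.020): print(z,proj(f,[W(.021,.012,z),W(.021,-.012,z)]).round(1).tolist())
print("base z=.030 lip end",proj(f,[W(0,.024,.030),W(0,-.024,.030)]).round(1).tolist(),"plate rear",proj(f,[W(.0274,.0,.020)]).round(1).tolist())
E
```

```text
0.012 [[337.7, 195.8], [289.4, 195.7]]
0.02 [[338.5, 199.0], [288.3, 198.9]]
base z=.030 lip end [[368.0, 156.4], [258.5, 156.3]] plate rear [[313.4, 212.0]]
```

The catch edge fits the raised position (row 200, width 51 px). A gentle pull back will test it.

Call:
{"name": "move_arm", "arguments": {
  "rows": [
    [[-0.1, 0.007, 0], [0, 0, 0], -1],
    [[-0.1, 0.007, 0], [0, 0, 0], -1],
    [[-0.1, 0.007, 0], [0, 0, 0], -1],
    [[-0.1, 0, 0], [0, 0, 0], -1],
    [[-0.1, 0, 0], [0, 0, 0], -1],
    [[-0.1, 0, 0], [0, 0, 0], -1],
    [[-0.1, 0, 0], [0, 0, 0], -1],
    [[-0.1, 0, 0], [0, 0, 0], -1]
  ]
}}

```text
time: 17.55
tool_pos: [0.5856, -0.1349, 0.0482]
tool_rot: [0.718, 0.021, 0.696, -0.025]
contact_force: [6.4, -0.7, -4.4]
finger_gap: 0.0319
```

```bash
python3 - <<'E'
from h import *
go(-.067,.591,-.135,.0444);rail()
E
```

```text
t 17.55 gap 0.0319 F [ 6.4 -0.7 -4.4] pos [ 0.5856 -0.1349  0.0482]
shift/2cm [ 0.271 -0.003 -0.192] turn/pi [ 0.0022  0.0098 -0.0008]
rail xy mm [55.6 -0.3]
```

The pull stopped at x 55.6 mm with 6 N resisting, so the catch holds. I'll push it back to the seat, level it and release.

Call:
{"name": "move_arm", "arguments": {
  "rows": [
    [[0.1, 0, -0.06], [0, 0.003, 0], -1],
    [[0.1, 0, -0.06], [0.001, 0.003, 0], -1],
    [[0.08, 0, -0.05], [0.001, 0.003, 0], -1],
    [[0, 0, -0.02], [0, 0, 0], -1],
    [[0, 0, 0], [0, 0, 0], -1],
    [[0, 0, 0], [0, 0, 0], -1],
    [[0, 0, 0], [0, 0, 0], -1],
    [[0, 0, 0], [0, 0, 0], -1]
  ]
}}

```text
time: 18.35
tool_pos: [0.5905, -0.1348, 0.0445]
tool_rot: [0.706, 0.023, 0.708, -0.023]
contact_force: [-0.3, 2.3, -0.1]
finger_gap: 0.0317
```

```bash
python3 - <<'E'
from h import *
go(-.067,.591,-.135,.0444);rail()
E
```

```text
t 18.35 gap 0.0317 F [-0.3  2.3 -0.1] pos [ 0.5905 -0.1348  0.0445]
shift/2cm [ 0.025 -0.011 -0.006] turn/pi [-0.0001 -0.0007 -0.0009]
rail xy mm [60.5  0.2]
```

Call:
{"name": "move_arm", "arguments": {
  "rows": [
    [[0, 0, 0], [0, 0, 0], 0.5],
    [[0, 0, 0], [0, 0, 0], 0.5],
    [[0, 0, 0], [0, 0, 0], 0.5],
    [[0, 0, 0], [0, 0, 0], 0.5],
    [[0, 0, 0], [0, 0, 0], 0.5],
    [[0, 0, 0], [0, 0, 0], 0.5],
    [[0, 0, 0], [0, 0, 0], 0.5],
    [[0, 0, 0], [0, 0, 0], 0.5]
  ]
}}

```text
time: 19.15
tool_pos: [0.5909, -0.1351, 0.0452]
tool_rot: [0.707, 0.023, 0.707, -0.023]
contact_force: [-0.5, 0.9, -0.2]
finger_gap: 0.0661
```

Call:
{"name": "move_arm", "arguments": {
  "rows": [
    [[0, 0, 0.3], [0, 0, 0], 0.5],
    [[0, 0, 0.6], [0, 0, 0], 0.5],
    [[0, 0, 0.9], [0, 0, 0], 0.5],
    [[0, 0, 1], [0, 0, 0], 0.5],
    [[0, 0, 1], [0, 0, 0], 0.5],
    [[0, 0, 1], [0, 0, 0], 0.5],
    [[0, 0, 1], [0, 0, 0], 0.5],
    [[0, 0, 1], [0, 0, 0], 0.5]
  ]
}}

```text
time: 19.95
tool_pos: [0.5891, -0.1346, 0.1896]
tool_rot: [0.706, 0.023, 0.708, -0.023]
contact_force: [0.9, -0.1, -0.9]
finger_gap: 0.0662
```

Call:
{"name": "move_arm", "arguments": {
  "rows": [
    [[-1, 0, 0], [0, 0, 0], 0.5],
    [[-1, 0, 0], [0, 0, 0], 0.5],
    [[-1, 0, 0], [0, 0, 0], 0.5],
    [[-1, 0, 0], [0, 0, 0], 0.5],
    [[-1, 0, 0], [0, 0, 0], 0.5],
    [[-0.5, 0, 0], [0, 0, 0], 0.5],
    [[0, 0, 0], [0, 0, 0], 0.5],
    [[0, 0, 0], [0, 0, 0], 0.5]
  ]
}}

```text
time: 20.75
tool_pos: [0.4783, -0.1351, 0.2048]
tool_rot: [0.713, 0.021, 0.701, -0.025]
contact_force: [0.5, 0.8, 0.4]
finger_gap: 0.0658
```

```bash
python3 - <<'E'
from h import *
o=arm.get_obs();print(o["time"],o["tool_pos"],o["finger_gap"],o["contact_force"])
f=cam("scene");cv2.imwrite("pics/s7.png",f["pixels"][:,:,::-1])
cv2.imwrite("pics/s7c.png",cv2.resize(f["pixels"][150:280,190:330,::-1],None,fx=4.5,fy=4.5,interpolation=cv2.INTER_CUBIC))
f=cam("wrist");cv2.imwrite("pics/w7.png",f["pixels"][:,:,::-1])
a=-.067
def W(x,y,z): return [.5301+np.cos(a)*x-np.sin(a)*y,-.1309+np.sin(a)*x+np.cos(a)*y,z]
print(proj(f,[W(.061,0,.087),W(.021,0,.02),W(.021,0,.012)]))
E
```

```text
20.75 [ 0.47834642 -0.13512229  0.2048472 ] 0.06584389953090826 [0.4894037  0.77415411 0.4391737 ]
[[323.21286082 358.43947181]
 [322.45416997 280.31756381]
 [322.33616514 276.94362778]]
```

View pics/s7c.png

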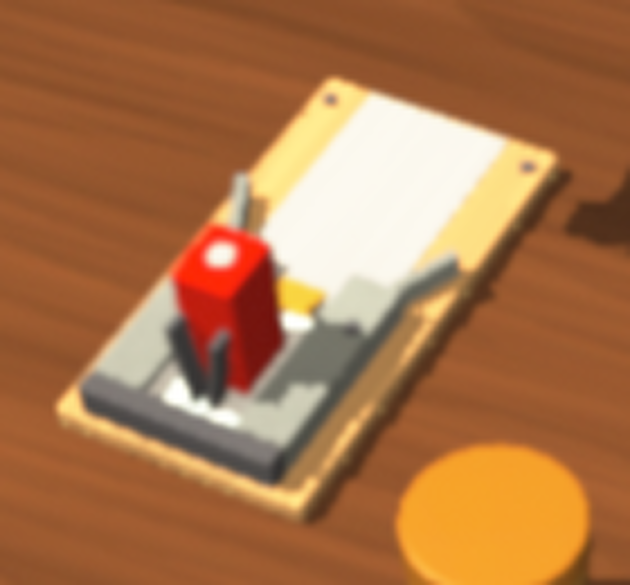

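View pics/s7.png

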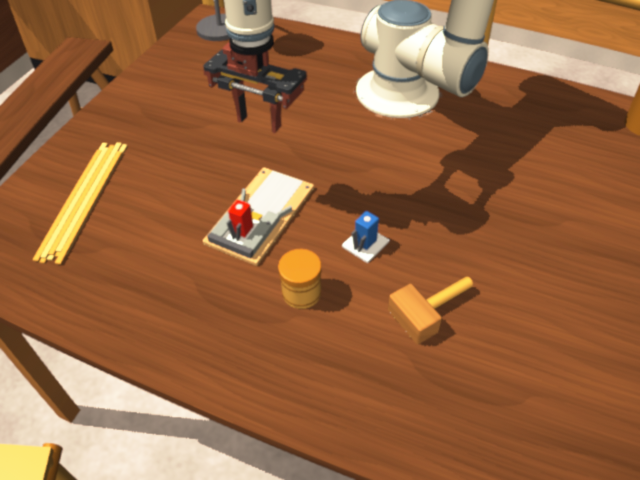

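View pics/w7.png

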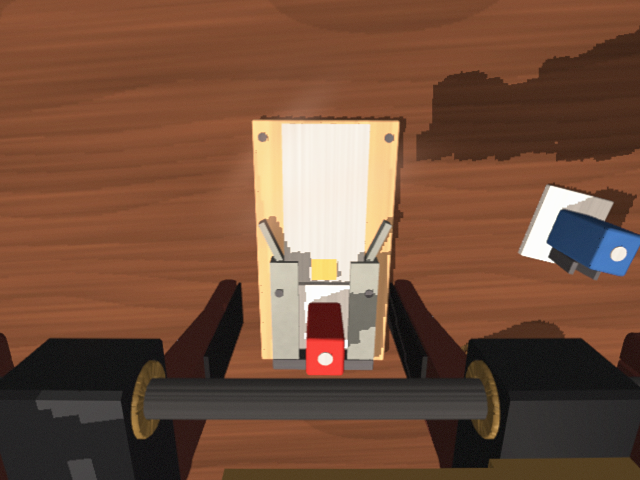

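The scene view shows the head seated with the catch visible behind it and the bystanders where they were. In the wrist view the dot is at (325,358), against a predicted (323,358). I'm handing it in.

```bash
python3 - <<'E'
from cell import arm
print(arm.get_obs()["qvel"].round(4)); print(arm.finish_job())
E
```

```text
[ 0.0009  0.0109  0.0032 -0.0017 -0.0021  0.0006]
the job is handed in; nothing more can be done
None
```

The red head is fully home in the rail with the brass catch up behind it, released, and the job is handed in at about 21 s. I gripped it by the block, set it down at the open end and slid it in under the lips, then let go and backed the arm clear.

- **Position:** before release, the gripper put the head at rail x of about 60.5 mm and within 0.2 mm sideways of the centreline (seat is 61 mm). In the last wrist picture its top dot was within about 2 px of where a seated head should appear.
- **Catch:** its visible edge matched the raised position, though the image alone separates up from down by only a few pixels. A gentle pull back was stopped at x 55.6 mm with about 6 N, so the catch holds. I pushed the head back to the seat after that test.
- **Bystanders:** the blue head, jar and mallet look unmoved in the last scene picture; I did not measure them.
- **What went off plan:** the first descent overshot by about 18 mm, without contact, and I corrected it before gripping. No final check failed or disagreed.

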